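# Unlock the silver chest and hold the key turned

### The arm

A 7-joint arm with a two-finger parallel gripper is mounted at the origin on a cart in front of the work surface, level with it; the furniture and walls round the work are solid. World frame = base frame: x ahead of the robot, y to its left, z up, the work surface at z = 0. Lengths are in m, angles in rad, forces in N, time in s.
With the tool pointing down it reaches from about 0.4 to 0.85 m from the base axis. Payload 4.4 kg.
Tool frame: the origin (TCP) lies between the finger pads; the fingertips stand 17 mm ahead of it and the grasp point (between the pads) lies 2 mm behind it; z points along the fingers, y is the direction in which the jaws open and shut (so a half turn about z gives the same grasp; the last joint's range is limited). The gripper opens to 94 mm and grips with 3 to 60 N. Pads are 16 mm wide; open, the fingers measure 119 mm over their backs; the gripper's body (75 mm by 177 mm) begins 78 mm behind the grasp point.
Start: joints at [-1.343, 0.628, 0.038, 1.517, -0.027, 0.996, -0.02], TCP at [0.188, 0.622, 0.222] pointing down, gripper open.
Joint ranges: [-3.06, 3.06], [-0.37, 2.12], [-1.25, 1.32], [0.18, 2.47], [-1.1, 4.24], [0.23, 1.98], [-2.94, 2.94]. Speed limits (rad/s): [2.57, 2.57, 3.14, 3.14, 3.14, 3.14, 3.14].

### API

Orientations are given as a 3x3 rotation matrix whose columns are the frame's x, y, z axes.
In Python, from bench import ctrl gives the robot as it stands. The module is installed in compiled form; this text tells all that it offers.
- The arm moves only by the shell command python3 -m creep 'ROWS' [OPENING] [FORCE]. ROWS is text: rows parted by semicolons, each of 6 numbers parted by spaces: the shift along the tool's x, y, z in mm, then the turn, a rotation vector about the tool's x, y, z in degrees. A call has exactly 10 rows; each row shifts and turns the commanded pose from where the row before left it, along the tool's axes as they then stand; what a row does not reach is not made up. A row lasts 1/8 s, in which the tool goes at most 62.5 mm and 10.7 degrees, less where a joint would pass 70% of its speed; a pose out of reach is approached as far as the arm can. A call with a gripper value outside its range is refused whole. OPENING is the finger opening in mm, from 0 to 94, set as the call begins (- or left out, the last holds). The fingers move at their own pace and stop on an object; FORCE is the grip in N (left out, the last holds). Time passes only in rows, so rows that do not move let the fingers close, or fill a call up. It gives the time, the measured TCP pose, the force and the opening at its end, in the units of the state.
- ctrl.get_state(): the state, without advancing time (a new reading comes with each control period).
- ctrl.read_camera(name): name is "scene" or "top"; returns a dict with "color" (420x560x3 uint8, red, green, blue), "z_map" (420x560 float32, m along the optical axis (not along the pixel's ray), 0 where there is no reading), "fov_y" (degrees; the focal length in pixels is half the picture's height over the tangent of half this angle, whatever the lens; pixels are square), "cx", "cy" (the principal point, pixels), "k1" (the pictures are not rectified: a ray, as slopes to the right and down, at radius r is drawn at 1 + k1 r^2 times it, then the intrinsics apply), "xyz" and "orientation" of the camera in the world. Camera axes: x right, y down, z forward; pixel columns grow to the right and rows downward; lengths in m; the calibration is good to about 2 mm. A picture is of the moment at which its call begins.
- ctrl.close_job(): hands the job in, once; it reports no verdict.
The state is a dict: "clock": time; "joints": joint angles; "joint_velocities": joint speeds; "effort": joint torques, N m; "ee_pos": TCP position; "ee_rot": TCP orientation; "contact_force": force on the tool from outside, world axes, zero at the start; "ft_torque": the same for the moment, N m; "grip_width": finger opening in m.
Only numpy, scipy, OpenCV 4.12 (cv2) and the standard library are available. Lean on these libraries where they do the work, as an engineer would, in place of code of your own. Each camera call takes 0.05 s, during which the arm holds its last target.

### The job

Please unlock the silver chest and keep the bolt drawn back while I get the lid: slide the little steel dust shutter on its lock all the way to the left (as you face the front of the chest) so the keyhole is bare, take the brass key with the round green-inlaid bow from the key block, push it down past the sticky pins until its collar sits flush on the lock plate, and turn it a quarter turn clockwise until the lid springs up. The lock springs back if you let go, so finish with the key still gripped and held turned; nothing is put down or let go at the end. Leave the black-headed key in its block, and do not shift or knock over the jigger, the corkscrew or the cup.

Things in the scene. Friction and masses are not known exactly. Their poses are not given: they have to be found in the camera images.
- chest: Silver chest: fixed dark wooden box 200 mm deep (x), 300 wide (y), 85 high; origin under its centre, front faces -x; turned up to 15 degrees. Its top is a fixed front rail 70 mm deep with a level brass lock plate (4 mm thick, on the rail), and the lid behind it. The plate's slot stands still: the key turns only when fully home, and once turned cannot be pulled out.
- keyhole (a point): Centre of the keyhole at the lock plate's top face, 89 mm above the worktop. x into the chest, y left along its front, z up. Slot 22 mm along x, 7 mm along y, rim bevelled to 25 x 10. At first under the shutter. The key goes straight down, bit along the slot, 20 mm deep. With 9 mm to go sticky sprung pins resist: up to 12 N of push (wiggling helps) takes it past; they click as it comes home.
- shutter (a joint): Dust shutter, a steel plate 34 x 30 x 2.4 mm that slides along the keyhole's +y on the lock plate, between two guides 4 mm high, 35 mm apart: 0 = shut over the keyhole, 0.026 m = fully open. A sprung ball clicks it in at either end: about 4 N pushes it over the click, 1 N slides it between.
- shutter_knob (a point): Point in the turned brass knob on the shutter: knob 11 mm across at its head, 9 at its foot, 10 mm tall; the point is on its axis, 8 mm above the lock plate, 4.5 mm below the knob's top. It moves with the shutter; when shut it lies 9 mm to the +y side of the keyhole. Axes as the keyhole's.
- chest_key: Brass key upright in a slot of the key block. Origin on its axis at the underside of the collar (17 mm across, 3 thick), which rests 42 mm above the worktop. z up the stem. Above: 7 mm neck, then the coin bow. Below: 5 mm stem; from 6 to 20 mm below the origin a notched double bit 20 mm wide (x), 5 thick (y), rounded end. Same either way round. About 60 g.
- key_bow (a point): Centre of the brass key's round coin bow with a green inlay, 30 mm above the key's origin: 27 mm across (key's x, z), 9 mm thick (key's y). The place to grip, fingers closing along the key's y. Axes as the key's.
- key_block: Fixed light-wood block, 118 x 54 mm at the foot, 110 x 46 above, 42 mm high; origin under its centre, x along its length. Two slots 27 mm either side of the middle along x, each 22 x 7 mm, hold the two keys, their flats along x. Which key stands in which slot varies.
- other_key: Steel key of another lock, with a black square plastic head (26 x 9 x 26 mm), otherwise the same shape; it stands in the other slot, 54 mm away, and stays there.
- plug (a joint): Turn of the lock's plug, driven by the key: 0 = locked, grows clockwise seen from above, stop at 1.6 rad. A spring turns it back (0.03 N m at 0, 0.12 N m at a quarter turn). The key has about 0.1 rad of play in it. Turning it draws the bolt, which frees the lid at about 1.2 rad.
- lid (a joint): Chest lid, hinged at the back; its front edge lies 37 mm behind the keyhole, level with the rail. 0 = shut and bolted; a lifting spring raises it to about 0.1 rad (front edge about 13 mm up) once the bolt is drawn.
- jigger: Brass jigger, 43 mm across, 86 mm tall, standing to the right of the chest, behind the key block; origin under its centre. Leave it alone.
- corkscrew: Black folded corkscrew, 21 x 110 x 14 mm, lying flat to the left of the chest; origin under its middle. Leave it alone.
- espresso_cup: White espresso cup, 62 x 88 x 55 mm with its handle, standing to the right of the key block; origin under its middle. Leave it alone.

How it is judged:
By the outcome, as a careful person would: the job done as asked, in the order asked, and still so for the second after the job is handed in, while the arm keeps its last pose, push and grip.
It also fails if it takes over 64 s, if anything falls off the work surface, if the arm or the gripper's body presses on something with over 40 N, if the wrist force passes 120 N, or if a joint passes its speed limit or range.

## Working session

There is one attempt and no reset: what is moved stays moved. The work goes in short steps, Python scripts to look and compute and a shell command to move; the robot and the scene stay as the last step left them, time stands still between calls to the robot, and variables do not carry over. Pictures are saved under pics/ and viewed, and the job is handed in when it is done.

```bash
mkdir -p pics; ls; cat > h.py <<'E'
import numpy as np, cv2, pickle
from bench import ctrl
def snap(n,tag):
    c=ctrl.read_camera(n); pickle.dump(c,open(f'pics/{tag}.pkl','wb'))
    cv2.imwrite(f'pics/{tag}.png',c['color'][:,:,::-1]); return c
def load(tag): return pickle.load(open(f'pics/{tag}.pkl','rb'))
def K(c):
    f=210/np.tan(np.radians(c['fov_y'])/2); return f
def ray(c,u,v):
    f=K(c); d=np.array([(u-c['cx'])/f,(v-c['cy'])/f]); s=d.copy()
    for _ in range(30): s=d/(1+c['k1']*(s@s))
    return np.array([s[0],s[1],1.])
def onplane(c,u,v,z):
    R=np.array(c['orientation']); p=np.array(c['xyz']); w=R@ray(c,u,v)
    return p+w*(z-p[2])/w[2]
def depthpt(c,u,v):
    R=np.array(c['orientation']); return np.array(c['xyz'])+R@(ray(c,u,v)*c['z_map'][int(round(v)),int(round(u))])
def proj(c,P):
    R=np.array(c['orientation']); q=R.T@(np.array(P)-np.array(c['xyz'])); s=q[:2]/q[2]
    s=s*(1+c['k1']*(s@s)); return s*K(c)+[c['cx'],c['cy']]
def st():
    s=ctrl.get_state(); print('t',round(s['clock'],3),'p',np.round(np.array(s['ee_pos'])*1000,1),'F',np.round(s['contact_force'],1),'T',np.round(s['ft_torque'],2),'g',round(s['grip_width']*1000,1)); print(np.round(s['ee_rot'],3).tolist(),'j',np.round(s['joints'],2)); return s
E
python3 - <<'E'
from h import *
st()
for n in ('scene','top'):
    c=snap(n,n+'0'); print(n,c['fov_y'],c['cx'],c['cy'],c['k1'],c['xyz'],np.round(c['orientation'],3).tolist())
E
```

```text
pics
t 0.0 p [188.  621.6 221.6] F [-1.1  0.8  0.9] T [-0.01  0.03 -0.03] g 94.5
[[-0.957, 0.29, -0.0], [0.29, 0.957, -0.002], [-0.0, -0.002, -1.0]] j [-1.34  0.63  0.04  1.52 -0.03  1.   -0.02]
scene 55.55242964674087 274.9428657260737 200.39433670217622 0.03157618042151551 [-0.26622272  0.45919082  0.65188653] [[-0.514, -0.432, 0.741], [-0.857, 0.279, -0.433], [-0.02, -0.858, -0.514]]
top 44.822173575111535 282.1978896532009 218.60400664685102 -0.053581364409357186 [ 0.25742259 -0.02141054  1.53869888] [[0.023, -0.984, 0.176], [-1.0, -0.021, 0.011], [-0.007, -0.176, -0.984]]
```

View pics/scene0.png

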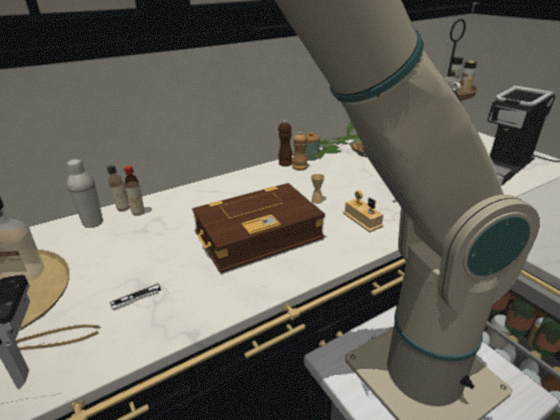

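View pics/top0.png

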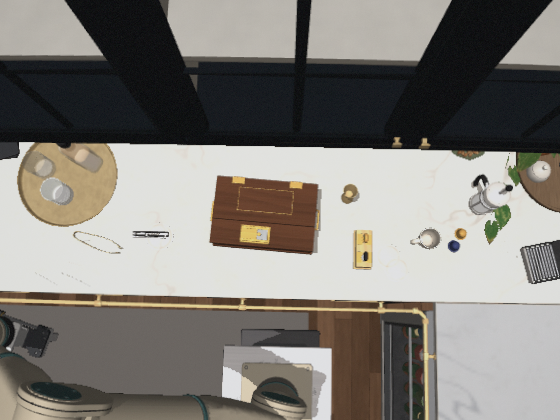

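Chest sits around top (265,213) with its lock plate at (256,234), and the key block is at (364,249). I'll zoom in on both.

```bash
python3 - <<'E'
from h import *
def z(tag,x0,x1,y0,y1,k):
    c=load(tag); return cv2.resize(c['color'][y0:y1,x0:x1,::-1],None,fx=k,fy=k,interpolation=cv2.INTER_CUBIC)
cv2.imwrite('pics/z1.png',np.hstack([z('top0',232,282,215,265,8),z('top0',339,389,224,274,8)]))
cv2.imwrite('pics/z2.png',np.hstack([z('scene0',232,292,192,252,6.6666),z('scene0',335,395,180,240,6.6666)]))
E
```

```text
(no output)
```

View pics/z1.png

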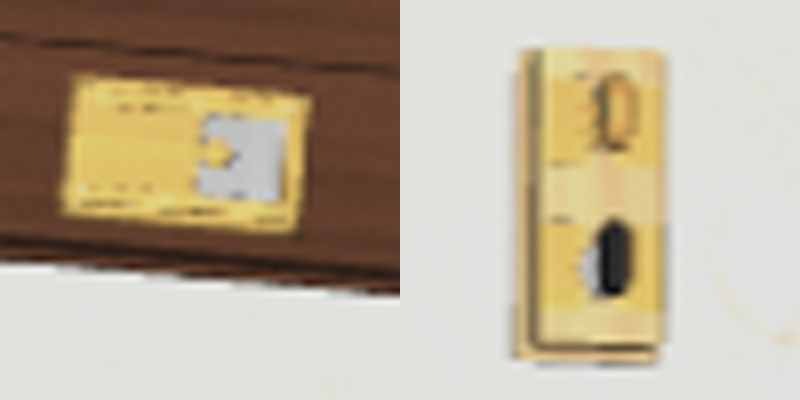

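View pics/z2.png

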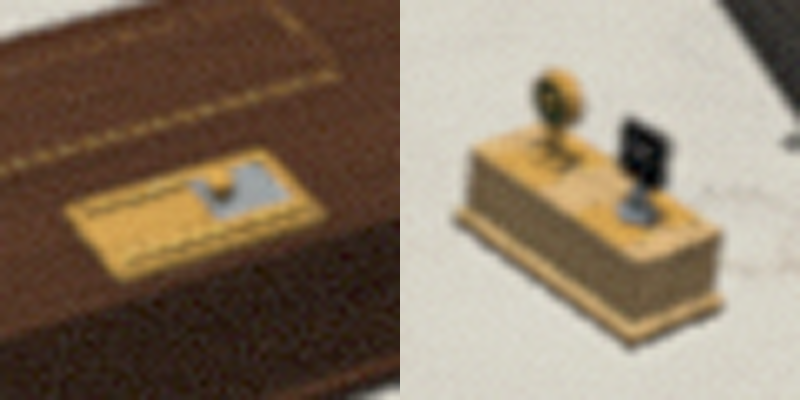

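```bash
cat > m.py <<'E'
from h import *
def comp(mask,u,v,rad=40):
    n,l,s,ce=cv2.connectedComponentsWithStats(mask.astype(np.uint8))
    b=None
    for i in range(1,n):
        if np.hypot(*(ce[i]-[u,v]))<rad and (b is None or s[i,4]>s[b,4]): b=i
    return l==b
def rectworld(c,mask,z):
    cs,_=cv2.findContours(cv2.resize(mask.astype(np.uint8)*255,None,fx=1,fy=1),cv2.RETR_EXTERNAL,cv2.CHAIN_APPROX_NONE)
    k=max(cs,key=len)[:,0,:].astype(float)
    P=np.array([onplane(c,u,v,z)[:2] for u,v in k])*1000
    r=cv2.minAreaRect(P.astype(np.float32))
    vs,us=np.nonzero(mask); Q=np.array([onplane(c,u,v,z)[:2] for u,v in zip(us,vs)])*1000
    return r,Q.mean(0)
E
python3 - <<'E'
from m import *
for tag,pc,pb in (('top0',(256,234),(364,249)),('scene0',(262,223),(363,214))):
    c=load(tag); im=cv2.cvtColor(c['color'],cv2.COLOR_RGB2HSV).astype(int); H,S,V=im[...,0],im[...,1],im[...,2]
    yy,xx=np.mgrid[:420,:560]
    near=lambda p,r:(abs(xx-p[0])<r)&(abs(yy-p[1])<r)
    brass=(H>15)&(H<35)&(S>80)&(V>140)
    silver=(S<60)&(V>110)&near(pc,20 if tag=='scene0' else 16)
    b=comp(brass&near(pc,25),*pc,15); s=comp(silver,pc[0]+6,pc[1],12)
    full=cv2.morphologyEx((b|s).astype(np.uint8),cv2.MORPH_CLOSE,np.ones((3,3)))
    print(tag,'plate',rectworld(c,full>0,.089),b.sum(),s.sum())
    print('shutter',rectworld(c,s,.0914))
    blk=comp((H>10)&(H<35)&(S>40)&(V>150)&near(pb,30),*pb,20)
    print('block',rectworld(c,blk,.042),blk.sum())
    dk=(H<20)&(V<130)&(S>90)&near((265,215),70)
    d=comp(dk,265,215,40); d=cv2.morphologyEx(d.astype(np.uint8),cv2.MORPH_CLOSE,np.ones((15,15)))>0
    print('chest',rectworld(c,d,.085),d.sum())
    print('corner heights', [np.round(depthpt(c,*p)*1000,1).tolist() for p in (pc,pb)])
    vis=c['color'][:,:,::-1].copy(); vis[full>0]=(255,0,255); vis[s]=(0,255,0); vis[blk]=(255,255,0)
    cv2.imwrite(f'pics/m_{tag}.png',cv2.resize(vis[170:280,200:400],None,fx=4,fy=4,interpolation=0))
E
```

```text
top0 plate (((470.7835693359375, 72.95478820800781), (85.33136749267578, 51.13119888305664), 86.22270202636719), array([470.85813476,  72.94065779])) 416 91
shutter (((470.3919372558594, 51.79734802246094), (29.038318634033203, 28.802900314331055), 1.2686282396316528), array([469.39096051,  51.59072356]))
block (((438.81256103515625, -242.5117645263672), (53.55989074707031, 116.11680603027344), 89.61280822753906), array([ 441.55141458, -243.01040949])) 628
chest (((529.4769287109375, 48.2872314453125), (299.4788513183594, 205.97377014160156), 86.0161361694336), array([532.47184835,  46.58119632])) 6576
corner heights [[469.8, 68.9, 92.4], [439.3, -248.5, 42.7]]
scene0 plate (((469.4891052246094, 73.32062530517578), (85.76377868652344, 53.641300201416016), 85.56706237792969), array([469.0270451 ,  73.89687427])) 336 56
shutter (((468.6563720703125, 52.649169921875), (28.35674285888672, 26.571426391601562), 89.02983093261719), array([467.16877949,  51.77158812]))
block (((441.663818359375, -247.7518310546875), (112.75101470947266, 53.790504455566406), 2.471329927444458), array([ 438.84089584, -244.85083876])) 292
chest (((487.31744384765625, 65.90760803222656), (319.8374938964844, 279.4122009277344), 85.80375671386719), array([473.92939892,  78.54600133])) 7289
corner heights [[470.5, 68.2, 87.2], [420.8, -227.3, 38.0]]
```

View pics/m_top0.png

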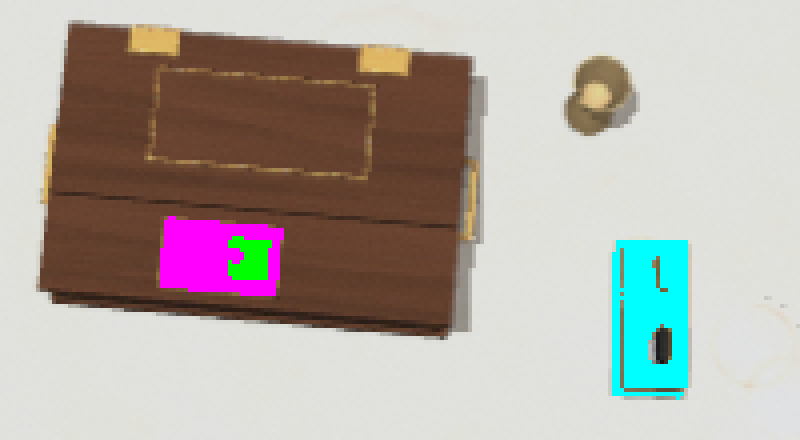

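View pics/m_scene0.png

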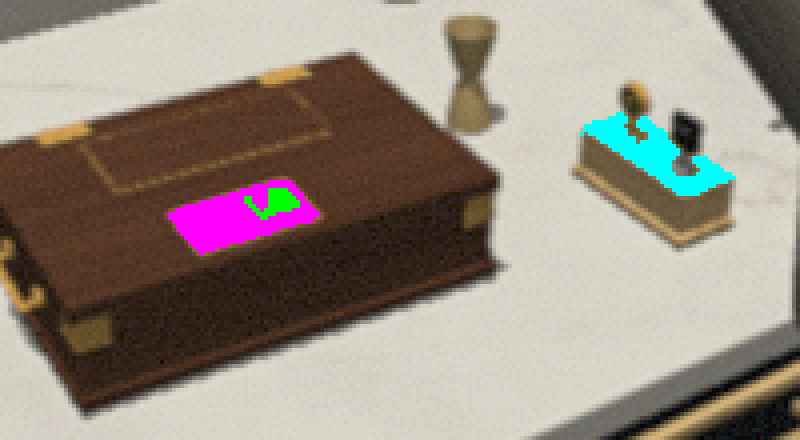

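```bash
python3 - <<'E'
from m import *
c=load('top0')
f=lambda u,v,z:np.round(onplane(c,u-.5,v-.5,z)[:2]*1000,1)
print('block corners', [f(u,v,.042) for u in(356.6,371.9) for v in (230.25,266.5)], 'ctr',f(364.25,248.4,.042))
ctr=onplane(c,363.75,247.9,.042)*1000
# bow/head centroids, zoom coords
print('bow top', f(339+216/8,224+112/8,.080), 'head top',f(339+215/8,224+256/8,.083))
s=load('scene0')
g=lambda u,v,z:np.round(onplane(s,u-.5,v-.5,z)[:2]*1000,1)
print('scene bow',g(335+156/6.667,180+98/6.667,.072),'head',g(335+243/6.667,180+153/6.667,.072))
print('shutter ctr',f(232+241/8,215+156/8,.0914),'knob',f(232+217/8,215+151/8,.101), 'scene knob',g(232+223/6.667,192+180/6.667,.099))
# block top rect in scene: corners
co=[(470,150),(537,128),(722,233),(638,263)]
print([g(335+(a-400)/6.667,180+b/6.667,.042) for a,b in co])
print('sh corners scene',[g(232+a/6.667,192+b/6.667,.0914) for a,b in [(190,183),(262,160),(295,195),(222,217)]])
E
```

```text
block corners [array([ 496.5, -225.3]), array([ 388.6, -225.1]), array([ 497.5, -270.9]), array([ 389.6, -270.1])] ctr [ 442.6 -247.8]
bow top [ 468.3 -247.3] head top [ 415.7 -246.2]
scene bow [ 469.9 -247.6] head [ 415.6 -247.4]
shutter ctr [470.3  52.8] knob [470.5  60.9] scene knob [468.6  60.3]
[array([ 493.5, -222.4]), array([ 492.2, -259.4]), array([ 385.2, -267.1]), array([ 387. , -222.5])]
sh corners scene [array([483.7,  66.5]), array([482.7,  35.2]), array([455.,  37.]), array([457.1,  67.6])]
```

```bash
cat >> h.py <<'E'
def go(target,yawy=None):
    """print tool-frame shift (mm) to target after first rotating so tool z down & tool y at world angle yawy (deg)"""
    s=st(); R=np.array(s['ee_rot']); p=np.array(s['ee_pos'])*1000
    from scipy.spatial.transform import Rotation as Ro
    if yawy is not None:
        a=np.radians(yawy); y=np.array([np.cos(a),np.sin(a),0]); z=np.array([0,0,-1.]); x=np.cross(y,z)
        T=np.stack([x,y,z],1); print('rot(tool,deg)',np.round(Ro.from_matrix(R.T@T).as_rotvec(degrees=True),2)); 
    else: T=R
    print('shift before-rot axes',np.round(R.T@(np.array(target)-p),1),'after-rot axes',np.round(T.T@(np.array(target)-p),1))
E
python3 - <<'E'
from h import *
go([469.5,61,150],86)
E
```

```text
t 0.1 p [188.1 621.6 221.7] F [-0.6  0.   0.6] T [-0.03 -0.   -0.03] g 94.0
[[-0.957, 0.29, -0.0], [0.29, 0.957, -0.002], [-0.0, -0.002, -1.0]] j [-1.34  0.63  0.04  1.52 -0.03  1.   -0.02]
rot(tool,deg) [-1.000e-01 -1.000e-02 -1.284e+01]
shift before-rot axes [-431.8 -455.    72.4] after-rot axes [-319.9 -539.6   71.7]
```

```bash
python3 -m creep '0 0 0 0 0 -6.4; 0 0 0 0 0 -6.4; -30 -50 0 0 0 0; -30 -50 0 0 0 0; -30 -50 0 0 0 0; -30 -50 0 0 0 0; -30 -50 0 0 0 0; -30 -50 0 0 0 0; -30 -50 0 0 0 0; -30 -50 0 0 0 0' 40 30; python3 -c "
from h import *
go([469.5,61,150],86)"
```

```text
clock: 1.35
ee_pos: [0.4, 0.2045, 0.2224]
ee_rot: [[-0.998, 0.07, 0.0], [0.07, 0.998, 0.0], [-0.0, 0.0, -1.0]]
contact_force: [1.4, 1.4, -0.2]
grip_width: 0.0401
t 1.35 p [400.  204.5 222.4] F [ 1.4  1.4 -0.2] T [ 0.07 -0.07  0.02] g 40.1
[[-0.998, 0.07, 0.0], [0.07, 0.998, 0.0], [-0.0, 0.0, -1.0]] j [-0.54  0.35  0.01  2.05 -0.01  0.74  0.97]
rot(tool,deg) [ 0.    0.   -0.02]
shift before-rot axes [ -79.4 -138.3   72.4] after-rot axes [ -79.3 -138.3   72.4]
```

```bash
python3 -m creep '-20 -35 0 0 0 0; -20 -35 0 0 0 0; -20 -34 10 0 0 0; -19.4 -34.3 20 0 0 0; 0 0 25 0 0 0; 0 0 20 0 0 0; 0 0 12.4 0 0 0; 0 0 0 0 0 0; 0 0 0 0 0 0; 0 0 0 0 0 0'; python3 -c "
from h import *
st()
for n in ('scene','top'): snap(n,n+'1')
def z(tag,x0,x1,y0,y1,k):
    c=load(tag); return cv2.resize(c['color'][y0:y1,x0:x1,::-1],None,fx=k,fy=k,interpolation=cv2.INTER_CUBIC)
cv2.imwrite('pics/z3.png',np.hstack([z('top1',227,287,205,265,6.66666),z('scene1',222,302,172,252,5)]))"
```

```text
clock: 2.6
ee_pos: [0.4695, 0.0629, 0.1358]
ee_rot: [[-0.998, 0.07, 0.001], [0.07, 0.998, 0.0], [-0.001, 0.0, -1.0]]
contact_force: [0.3, 0.1, -0.1]
grip_width: 0.0399
t 2.6 p [469.5  62.9 135.8] F [ 0.3  0.1 -0.1] T [ 0.01  0.04 -0.  ] g 39.9
[[-0.998, 0.07, 0.001], [0.07, 0.998, 0.0], [-0.001, 0.0, -1.0]] j [-0.21  0.52  0.03  2.09 -0.03  0.54  1.34]
```

View pics/z3.png

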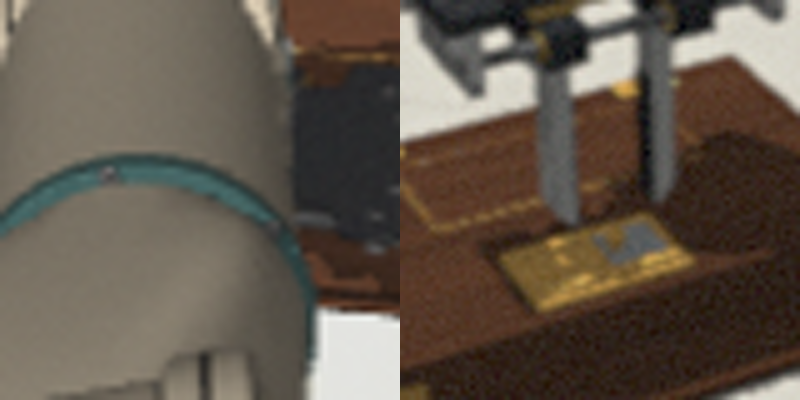

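The top camera is blocked by the arm. In the scene view the fingertips straddle the knob, with tips near zoom (570,220) and (660,200). I'll check the camera bias by projecting the known finger corners.

```bash
python3 -c "
from h import *
c=load('scene1'); k=8
im=cv2.resize(c['color'][172:242,232:302,::-1],None,fx=k,fy=k,interpolation=cv2.INTER_CUBIC)
s=ctrl.get_state();R=np.array(s['ee_rot']);p=np.array(s['ee_pos'])
def dot(P,col):
    u=proj(c,P); cv2.circle(im,tuple(np.round((u-[232,172]+.5)*k).astype(int)),3,col,-1)
for y in (-.02,.02,-.0325,.0325):
  for x in (-.008,.008): dot(p+R@[x,y,.017],(0,0,255))
for t in np.linspace(0,6.28,12): dot(np.array([.4695+.0055*np.cos(t),.061+.0055*np.sin(t),.1015]),(0,255,0))
cv2.imwrite('pics/z4.png',im)"
```

```text
(no output)
```

View pics/z4.png

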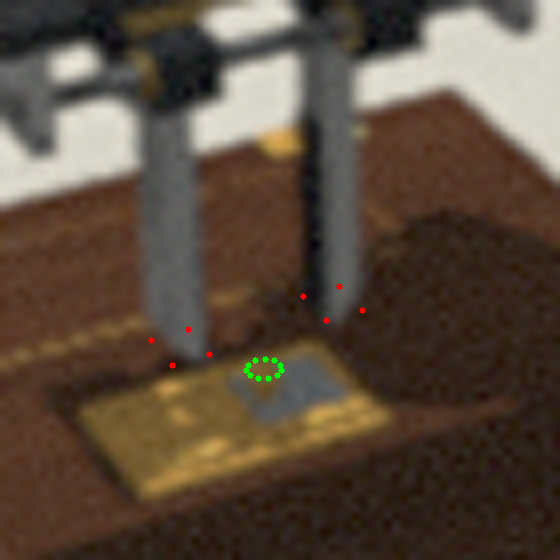

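```bash
python3 -m creep '0 -1.9 5 0 0 0; 0 0 5 0 0 0; 0 0 5 0 0 0; 0 0 5 0 0 0; 0 0 4 0 0 0; 0 0 0 0 0 0; 0 0 0 0 0 0; 0 0 0 0 0 0; 0 0 0 0 0 0; 0 0 0 0 0 0'; python3 -c "
from h import *
st()"
```

```text
clock: 3.95
ee_pos: [0.4689, 0.0608, 0.1112]
ee_rot: [[-0.998, 0.07, 0.0], [0.07, 0.998, 0.0], [-0.0, 0.0, -1.0]]
contact_force: [-0.1, 0.5, -1.1]
grip_width: 0.0402
t 3.95 p [468.9  60.8 111.2] F [-0.1  0.5 -1.1] T [-0.05 -0.03  0.04] g 40.2
[[-0.998, 0.07, 0.0], [0.07, 0.998, 0.0], [-0.0, 0.0, -1.0]] j [-0.21  0.56  0.03  2.11 -0.03  0.47  1.34]
```

Close on the knob gently.

```bash
python3 -m creep '0 0 0 0 0 0; 0 0 0 0 0 0; 0 0 0 0 0 0; 0 0 0 0 0 0; 0 0 0 0 0 0; 0 0 0 0 0 0; 0 0 0 0 0 0; 0 0 0 0 0 0; 0 0 0 0 0 0; 0 0 0 0 0 0' 0 12; python3 -c "
from h import *
st()
c=snap('scene','scene2')
cv2.imwrite('pics/z5.png',cv2.resize(c['color'][172:242,232:302,::-1],None,fx=8,fy=8,interpolation=cv2.INTER_CUBIC))"
```

```text
clock: 5.2
ee_pos: [0.4688, 0.0608, 0.1111]
ee_rot: [[-0.998, 0.07, -0.0], [0.07, 0.998, -0.0], [0.0, -0.0, -1.0]]
contact_force: [0.9, -0.2, -0.4]
grip_width: 0.0091
t 5.2 p [468.8  60.8 111.1] F [ 0.9 -0.2 -0.4] T [-0.06  0.02  0.06] g 9.1
[[-0.998, 0.07, -0.0], [0.07, 0.998, -0.0], [0.0, -0.0, -1.0]] j [-0.21  0.56  0.03  2.11 -0.03  0.47  1.34]
```

View pics/z5.png

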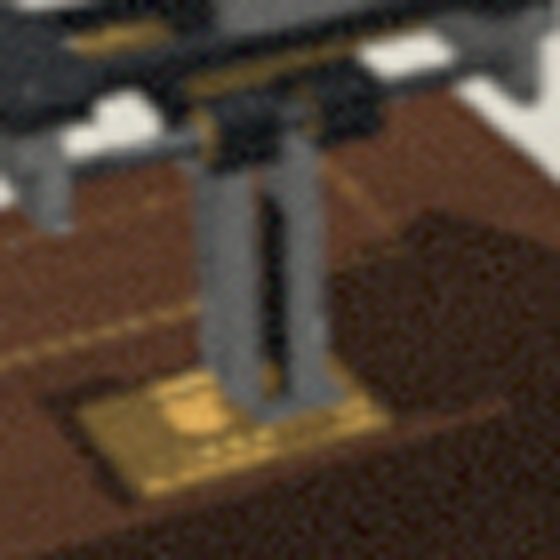

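```bash
python3 -m creep '0 2 0 0 0 0; 0 3 0 0 0 0; 0 3 0 0 0 0; 0 3 0 0 0 0; 0 3 0 0 0 0; 0 3 0 0 0 0; 0 3 0 0 0 0; 0 3 0 0 0 0; 0 3 0 0 0 0; 0 1 0 0 0 0' 0 20; python3 -c "
from h import *
st()"
```

```text
clock: 6.5
ee_pos: [0.4705, 0.0865, 0.111]
ee_rot: [[-0.997, 0.071, -0.001], [0.071, 0.997, -0.002], [0.001, -0.002, -1.0]]
contact_force: [-0.1, -5.7, 1.0]
grip_width: 0.0083
t 6.5 p [470.5  86.5 111. ] F [-0.1 -5.7  1. ] T [-1.72  0.08  0.01] g 8.3
[[-0.997, 0.071, -0.001], [0.071, 0.997, -0.002], [0.001, -0.002, -1.0]] j [-0.27  0.57  0.03  2.09 -0.04  0.48  1.29]
```

```bash
python3 -m creep '0 1 0 0 0 0; 0 1 0 0 0 0; 0 1 0 0 0 0; 0 0 0 0 0 0; 0 0 0 0 0 0; 0 0 0 0 0 0; 0 0 0 0 0 0; 0 0 0 0 0 0; 0 0 0 0 0 0; 0 0 0 0 0 0'; python3 -c "
from h import *
st()
c=snap('scene','scene3')
cv2.imwrite('pics/z6.png',cv2.resize(c['color'][172:242,232:302,::-1],None,fx=8,fy=8,interpolation=cv2.INTER_CUBIC))"
```

```text
clock: 7.75
ee_pos: [0.4705, 0.0866, 0.111]
ee_rot: [[-0.997, 0.073, -0.001], [0.073, 0.997, -0.005], [0.001, -0.005, -1.0]]
contact_force: [-0.1, -10.5, 3.3]
grip_width: 0.0086
t 7.75 p [470.5  86.6 111. ] F [ -0.1 -10.5   3.3] T [-2.78  0.01  0.03] g 8.6
[[-0.997, 0.073, -0.001], [0.073, 0.997, -0.005], [0.001, -0.005, -1.0]] j [-0.27  0.57  0.04  2.09 -0.03  0.49  1.29]
```

View pics/z6.png

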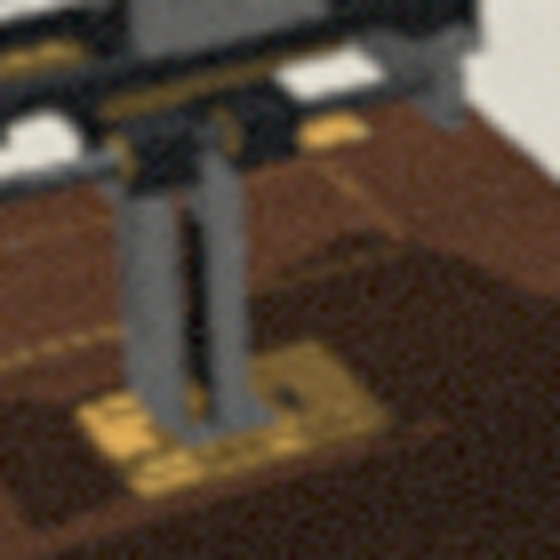

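```bash
python3 -m creep '0 -1.5 0 0 0 0; 0 -1.5 0 0 0 0; 0 0 0 0 0 0; 0 0 0 0 0 0; 0 0 0 0 0 0; 0 0 -5 0 0 0; 0 0 -20 0 0 0; 0 0 -30 0 0 0; 0 -50 -30 0 0 0; 0 -60 0 0 0 0' 36; python3 -c "
from h import *
st()
c=snap('scene','scene4')
cv2.imwrite('pics/z7.png',cv2.resize(c['color'][172:242,232:302,::-1],None,fx=8,fy=8,interpolation=cv2.INTER_CUBIC))
go([469,-247.5,130],90)"
```

```text
clock: 9.05
ee_pos: [0.4649, -0.022, 0.1985]
ee_rot: [[-0.998, 0.067, 0.006], [0.067, 0.998, 0.001], [-0.006, 0.001, -1.0]]
contact_force: [1.0, -1.1, -0.3]
grip_width: 0.0358
t 9.05 p [464.9 -22.  198.5] F [ 1.  -1.1 -0.3] T [ 0.02 -0.   -0.01] g 35.8
[[-0.998, 0.067, 0.006], [0.067, 0.998, 0.001], [-0.006, 0.001, -1.0]] j [-0.05  0.4   0.04  2.05 -0.03  0.69  1.52]
t 9.1 p [462.4 -32.7 197.6] F [-1.2 -6.8 -0.2] T [-0.38  0.09 -0.05] g 35.9
[[-0.997, 0.08, 0.002], [0.08, 0.997, -0.006], [-0.003, -0.005, -1.0]] j [-0.03  0.4   0.05  2.05 -0.02  0.69  1.53]
rot(tool,deg) [-0.32  0.14 -4.57]
shift before-rot axes [ -23.5 -213.2   68.9] after-rot axes [  -6.6 -214.8   67.6]
```

View pics/z7.png

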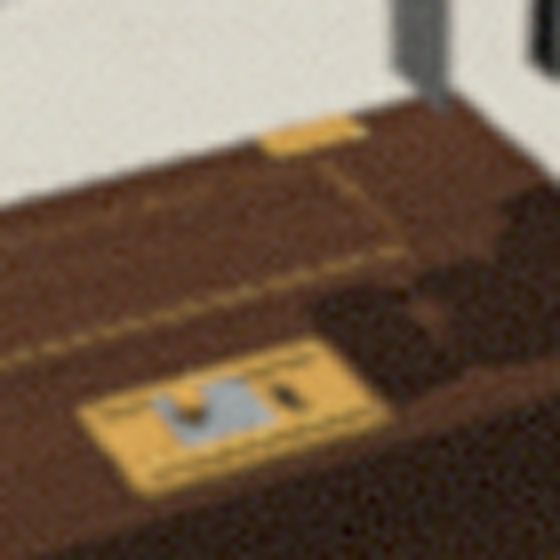

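```bash
python3 -m creep '0 0 0 0 0 -4.5; -2 -50 0 0 0 0; -2 -50 0 0 0 0; -2 -50 10 0 0 0; 0 -40 20 0 0 0; 0 -20 20 0 0 0; 0 0 10 0 0 0; 0 0 0 0 0 0; 0 0 0 0 0 0; 0 0 0 0 0 0'; python3 -c "
from h import *
go([469,-247.5,130],90)
for n in ('scene','top'): snap(n,n+'5')
def z(tag,x0,x1,y0,y1,k):
    c=load(tag); return cv2.resize(c['color'][y0:y1,x0:x1,::-1],None,fx=k,fy=k,interpolation=cv2.INTER_CUBIC)
cv2.imwrite('pics/z8.png',np.hstack([z('top5',232,282,209,259,8),z('scene5',335,385,180,230,8)]))"
```

```text
clock: 10.35
ee_pos: [0.4713, -0.2311, 0.1368]
ee_rot: [[-1.0, -0.01, 0.001], [-0.01, 1.0, -0.0], [-0.001, -0.0, -1.0]]
contact_force: [0.3, 0.1, 0.7]
grip_width: 0.0361
t 10.35 p [ 471.3 -231.1  136.8] F [0.3 0.1 0.7] T [-0.02 -0.01  0.01] g 36.1
[[-1.0, -0.01, 0.001], [-0.01, 1.0, -0.0], [-0.001, -0.0, -1.0]] j [ 0.39  0.57  0.02  1.95 -0.02  0.62  2.01]
rot(tool,deg) [-0.01  0.07  0.55]
shift before-rot axes [  2.5 -16.4   6.8] after-rot axes [  2.3 -16.4   6.8]
```

View pics/z8.png

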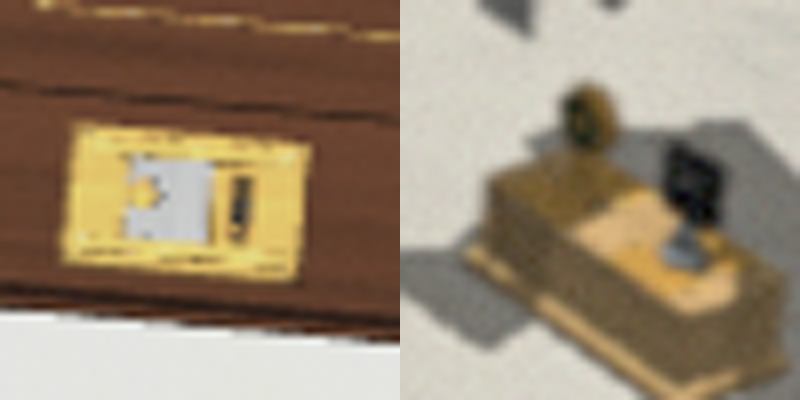

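Shutter is fully open: its right edge is at zoom x≈212, left of the bare keyhole centred at about (241,209).

```bash
python3 -c "
from m import *
c=load('top5'); s=load('scene4')
g=cv2.cvtColor(c['color'],cv2.COLOR_RGB2GRAY).astype(float)
sub=g[226:245,257:268]; print(sub[4:16].astype(int))
w=np.clip(120-sub,0,None); w[:, :2]=0; w[:4]=0;w[15:]=0
yy,xx=np.mgrid[226:245,257:268]; u=(w*xx).sum()/w.sum(); v=(w*yy).sum()/w.sum(); print('top kh',u,v,np.round(onplane(c,u,v,.088)*1000,1))
cov=np.cov(np.stack([xx.ravel(),yy.ravel()]),aweights=w.ravel()); e=np.linalg.eigh(cov)[1][:,1]
a=onplane(c,u-3*e[0],v-3*e[1],.088);b=onplane(c,u+3*e[0],v+3*e[1],.088);d=(a-b); print('ang',np.degrees(np.arctan2(d[1],d[0])))
g=cv2.cvtColor(s['color'],cv2.COLOR_RGB2GRAY).astype(float)
u,v=232+290/8-.5,172+397/8-.5; print('scene kh',np.round(onplane(s,u,v,.088)*1000,1))
H=cv2.cvtColor(c['color'],cv2.COLOR_RGB2HSV).astype(int)
"

```

```text
[[201 202 192 187 174 179 189 191 194 195 196]
 [194 191 195 179 111  89 132 189 196 197 197]
 [192 184 193 172 108  74 136 189 195 195 195]
 [191 181 196 172 100  80 142 193 195 195 196]
 [186 165 196 167  74  78 143 197 200 200 200]
 [183 153 191 158  71  83 151 199 198 198 197]
 [180 146 191 153  55  84 151 197 197 197 197]
 [181 144 187 163 145 103 173 197 197 197 197]
 [186 137 188 149 101 121 182 196 196 195 196]
 [185 159 196 184 149 154 189 196 197 197 196]
 [201 200 201 200 199 199 207 201 184 178 178]
 [141 146 167 193 207 207 208 205 199 195 190]]
top kh 261.5309168443497 234.2537313432836 [470.1  53.2  88. ]
ang -3.2428134576830496
scene kh [468.9  52.4  88. ]
```

```bash
python3 -m creep '0 -5 0 0 0 0.5; 2.4 -11.4 0 0 0 0; 0 0 10 0 0 0; 0 0 15 0 0 0; 0 0 10 0 0 0; 0 0 10 0 0 0; 0 0 10 0 0 0; 0 0 10 0 0 0; 0 0 0 0 0 0; 0 0 0 0 0 0'; python3 -c "
from h import *
st()
c=snap('scene','scene6')
cv2.imwrite('pics/z9.png',cv2.resize(c['color'][170:240,325:395,::-1],None,fx=8,fy=8,interpolation=cv2.INTER_CUBIC))"
```

```text
clock: 11.7
ee_pos: [0.4685, -0.2484, 0.0712]
ee_rot: [[-1.0, 0.001, 0.0], [0.001, 1.0, -0.0], [-0.0, -0.0, -1.0]]
contact_force: [0.3, 0.8, 0.1]
grip_width: 0.0361
t 11.7 p [ 468.5 -248.4   71.2] F [0.3 0.8 0.1] T [-0.03  0.   -0.06] g 36.1
[[-1.0, 0.001, 0.0], [0.001, 1.0, -0.0], [-0.0, -0.0, -1.0]] j [ 0.42  0.69  0.02  1.98 -0.02  0.48  2.03]
```

View pics/z9.png

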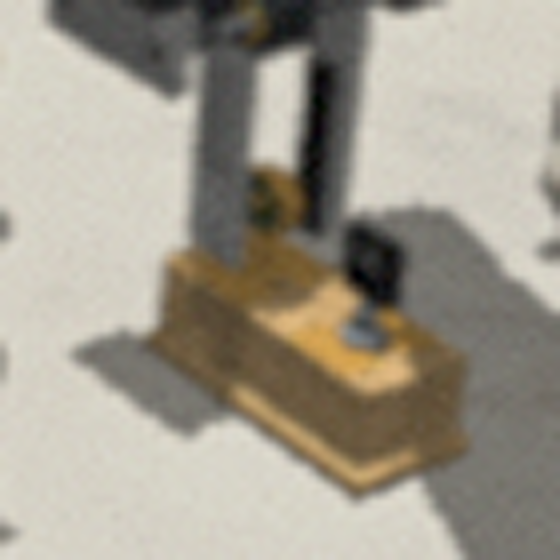

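```bash
python3 -m creep '0 0 0 0 0 0; 0 0 0 0 0 0; 0 0 0 0 0 0; 0 0 0 0 0 0; 0 0 0 0 0 0; 0 0 0 0 0 0; 0 0 0 0 0 0; 0 0 0 0 0 0; 0 0 0 0 0 0; 0 0 0 0 0 0' 0 50; python3 -c "
from h import *
st()"
```

```text
clock: 13.0
ee_pos: [0.4684, -0.2486, 0.0712]
ee_rot: [[-1.0, 0.001, 0.0], [0.001, 1.0, -0.0], [-0.0, -0.0, -1.0]]
contact_force: [0.6, -2.9, 1.4]
grip_width: 0.0087
t 13.0 p [ 468.4 -248.6   71.2] F [ 0.6 -2.9  1.4] T [-0.64  0.03 -0.03] g 8.7
[[-1.0, 0.001, 0.0], [0.001, 1.0, -0.0], [-0.0, -0.0, -1.0]] j [ 0.42  0.69  0.02  1.98 -0.02  0.48  2.03]
```

```bash
python3 -m creep '0 0 -3 0 0 0; 0 0 -5 0 0 0; 0 0 -5 0 0 0; 0 0 -5 0 0 0; 0 0 -10 0 0 0; 0 0 -15 0 0 0; 0 0 -20 0 0 0; 0 0 -20 0 0 0; 0 0 -15 0 0 0; 0 0 0 0 0 0'; python3 -c "
from h import *
go([469.4,52.3,169],86)
c=snap('scene','scene7'); snap('top','top7')
cv2.imwrite('pics/z10.png',cv2.resize(c['color'][130:240,315:405,::-1],None,fx=5,fy=5,interpolation=cv2.INTER_CUBIC))"
```

```text
clock: 14.25
ee_pos: [0.4691, -0.2483, 0.1704]
ee_rot: [[-1.0, 0.0, 0.002], [0.0, 1.0, -0.001], [-0.002, -0.001, -1.0]]
contact_force: [-0.1, -0.7, -1.9]
grip_width: 0.0086
t 14.25 p [ 469.1 -248.3  170.4] F [-0.1 -0.7 -1.9] T [ 0.06  0.01 -0.03] g 8.6
[[-1.0, 0.0, 0.002], [0.0, 1.0, -0.001], [-0.002, -0.001, -1.0]] j [ 0.42  0.53  0.03  1.91 -0.02  0.7   2.03]
rot(tool,deg) [-0.04  0.14  3.99]
shift before-rot axes [-2.000e-01  3.006e+02  1.200e+00] after-rot axes [ 20.7 299.9   1.4]
```

View pics/z10.png

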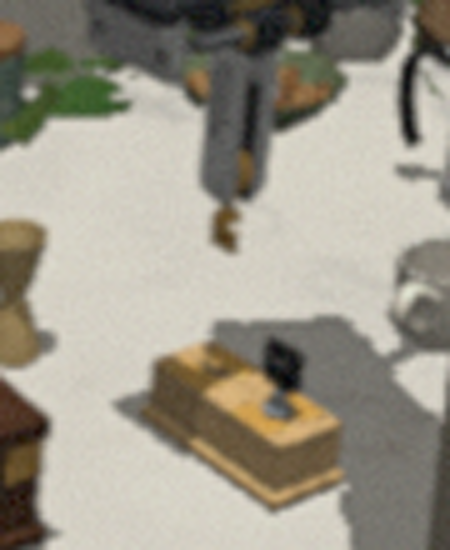

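```bash
python3 -m creep '0 0 0 0 0 4; 3.5 50 0 0 0 0; 3.5 50 0 0 0 0; 3.5 50 0 0 0 0; 3.5 50 0 0 0 0; 3.5 50 0 0 0 0; 3.2 50 0 0 0 0; 0 0 0 0 0 0; 0 0 0 0 0 0; 0 0 0 0 0 0'; python3 -c "
from h import *
go([469.4,52.3,145],86)
c=load('scene7'); 
print('slot',np.round(onplane(c,315+213/5-.5,130+360/5-.5,.042)*1000,1))
c=snap('scene','scene8')
cv2.imwrite('pics/z11.png',cv2.resize(c['color'][150:240,222:302,::-1],None,fx=7,fy=7,interpolation=cv2.INTER_CUBIC))"
```

```text
clock: 15.6
ee_pos: [0.4686, 0.0508, 0.1688]
ee_rot: [[-0.997, 0.073, -0.001], [0.073, 0.997, -0.001], [0.001, -0.001, -1.0]]
contact_force: [0.4, -0.5, -0.3]
grip_width: 0.0087
t 15.6 p [468.6  50.8 168.8] F [ 0.4 -0.5 -0.3] T [-0.02 -0.02 -0.01] g 8.7
[[-0.997, 0.073, -0.001], [0.073, 0.997, -0.001], [0.001, -0.001, -1.0]] j [-0.22  0.46  0.07  2.06 -0.05  0.62  1.38]
rot(tool,deg) [-0.05 -0.04 -0.18]
shift before-rot axes [-0.7  1.6 23.8] after-rot axes [-0.7  1.6 23.8]
slot [ 476.6 -253.8   42. ]
```

View pics/z11.png

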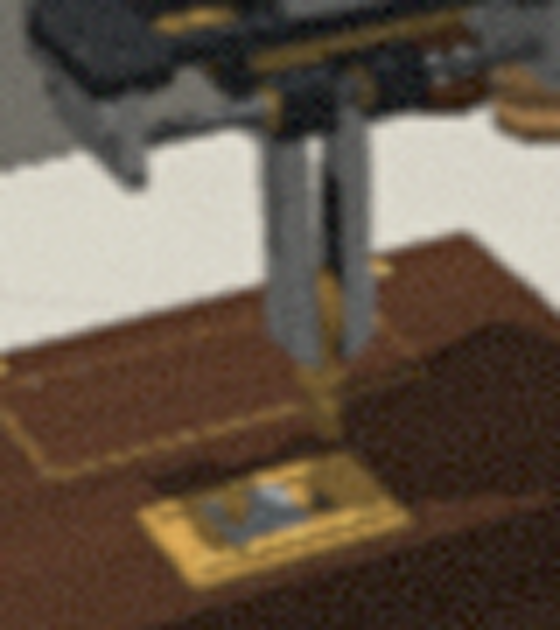

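```bash
python3 -m creep '0 1 0 0 0 0; 0 0 5 0 0 0; 0 0 5 0 0 0; 0 0 5 0 0 0; 0 0 5 0 0 0; 0 0 5 0 0 0; 0 0 0 0 0 0; 0 0 0 0 0 0; 0 0 0 0 0 0; 0 0 0 0 0 0'; python3 -c "
from h import *
go([468.9,51.8,143],86)
c=snap('scene','scene9')
cv2.imwrite('pics/z12.png',cv2.resize(c['color'][180:240,242:302,::-1],None,fx=10,fy=10,interpolation=cv2.INTER_CUBIC))"
```

```text
clock: 16.9
ee_pos: [0.469, 0.0535, 0.1442]
ee_rot: [[-0.998, 0.07, 0.0], [0.07, 0.998, 0.0], [-0.0, 0.0, -1.0]]
contact_force: [0.2, 0.5, -1.1]
grip_width: 0.009
t 16.9 p [469.   53.5 144.2] F [ 0.2  0.5 -1.1] T [ 0.   -0.01 -0.02] g 9.0
[[-0.998, 0.07, 0.0], [0.07, 0.998, 0.0], [-0.0, 0.0, -1.0]] j [-0.22  0.5   0.06  2.08 -0.06  0.56  1.38]
rot(tool,deg) [ 0.01  0.02 -0.03]
shift before-rot axes [-0.1 -1.7  1.2] after-rot axes [-0.1 -1.7  1.2]
```

View pics/z12.png

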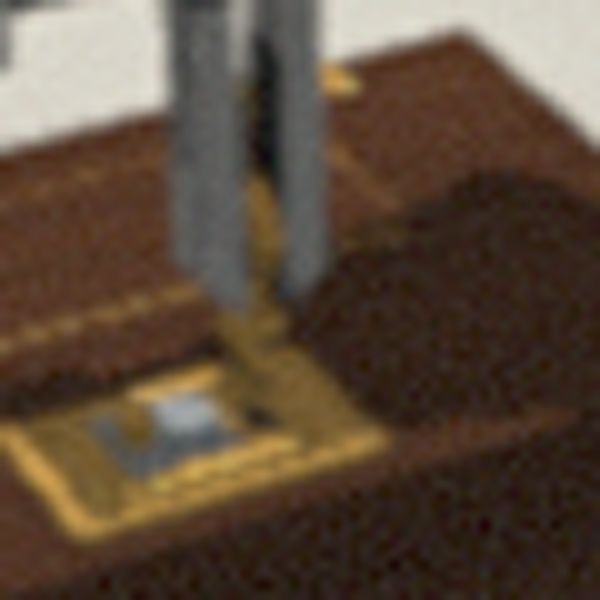

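```bash
python3 -m creep '0 -1.7 0 0 0 0; 0 0 1.5 0 0 0; 0 0 1.5 0 0 0; 0 0 1.5 0 0 0; 0 0 1.5 0 0 0; 0 0 1.5 0 0 0; 0 0 1.5 0 0 0; 0 0 0 0 0 0; 0 0 0 0 0 0; 0 0 0 0 0 0'; python3 -c "
from h import *
go([468.9,51.8,143],86)"
```

```text
clock: 18.2
ee_pos: [0.4688, 0.0517, 0.1351]
ee_rot: [[-0.998, 0.07, 0.0], [0.07, 0.998, 0.0], [-0.0, 0.0, -1.0]]
contact_force: [-0.1, 0.5, -0.9]
grip_width: 0.0085
t 18.2 p [468.8  51.7 135.1] F [-0.1  0.5 -0.9] T [-0.03 -0.01 -0.  ] g 8.5
[[-0.998, 0.07, 0.0], [0.07, 0.998, 0.0], [-0.0, 0.0, -1.0]] j [-0.21  0.52  0.06  2.09 -0.06  0.53  1.39]
rot(tool,deg) [ 0.    0.   -0.03]
shift before-rot axes [-0.1  0.1 -7.9] after-rot axes [-0.1  0.1 -7.9]
```

```bash
python3 -m creep '0 0 1 0 0 0; 0 0 1 0 0 0; 0 0 1 0 0 0; 0 0 1 0 0 0; 0 0 1 0 0 0; 0 0 1 0 0 0; 0 0 1 0 0 0; 0 0 0 0 0 0; 0 0 0 0 0 0; 0 0 0 0 0 0'; python3 -c "
from h import *
go([468.9,51.8,118.2],86)"
```

```text
clock: 19.45
ee_pos: [0.4687, 0.0517, 0.1281]
ee_rot: [[-0.998, 0.07, 0.0], [0.07, 0.998, 0.0], [-0.0, 0.0, -1.0]]
contact_force: [-0.0, 0.5, -1.6]
grip_width: 0.0084
t 19.45 p [468.7  51.7 128.1] F [-0.   0.5 -1.6] T [-0.02  0.02 -0.05] g 8.4
[[-0.998, 0.07, 0.0], [0.07, 0.998, 0.0], [-0.0, 0.0, -1.0]] j [-0.21  0.53  0.06  2.1  -0.06  0.52  1.39]
rot(tool,deg) [ 0.    0.   -0.03]
shift before-rot axes [-0.2  0.1  9.9] after-rot axes [-0.2  0.1  9.9]
```

Now through the pins, with a small wiggle.

```bash
python3 -m creep '0 0 1 0 0 0; 0 0 1 0 0 1; 0 0 1 0 0 -2; 0 0 1 0 0 2; 0 0 1 0 0 -2; 0 0 1 0 0 2; 0 0 1 0 0 -2; 0 0 1 0 0 1; 0 0 0 0 0 0; 0 0 0 0 0 0'; python3 -c "
from h import *
go([468.9,51.8,118.2],86)"
```

```text
clock: 20.7
ee_pos: [0.4684, 0.0516, 0.1197]
ee_rot: [[-0.998, 0.07, -0.001], [0.07, 0.998, -0.0], [0.001, -0.0, -1.0]]
contact_force: [-0.6, -1.0, -7.3]
grip_width: 0.0087
t 20.7 p [468.4  51.6 119.7] F [-0.6 -1.  -7.3] T [-0.18 -0.21  0.03] g 8.7
[[-0.998, 0.07, -0.001], [0.07, 0.998, -0.0], [0.001, -0.0, -1.0]] j [-0.21  0.54  0.05  2.1  -0.06  0.5   1.39]
rot(tool,deg) [-0.02 -0.05 -0.04]
shift before-rot axes [-0.5  0.2  1.5] after-rot axes [-0.5  0.2  1.5]
```

```bash
python3 -m creep '0 0 0.5 0 0 0; 0 0 0.5 0 0 0; 0 0 0.5 0 0 0; 0 0 0 0 0 1; 0 0 0 0 0 -2; 0 0 0 0 0 1; 0 0 0 0 0 0; 0 0 0 0 0 0; 0 0 0 0 0 0; 0 0 0 0 0 0'; python3 -c "
from h import *
go([468.9,51.8,118.2],86)
c=snap('scene','scene10')
cv2.imwrite('pics/z13.png',cv2.resize(c['color'][180:240,242:302,::-1],None,fx=10,fy=10,interpolation=cv2.INTER_CUBIC))"
```

```text
clock: 21.95
ee_pos: [0.4688, 0.0517, 0.1186]
ee_rot: [[-0.998, 0.07, 0.0], [0.07, 0.998, -0.0], [-0.0, 0.0, -1.0]]
contact_force: [-0.2, -1.1, -0.2]
grip_width: 0.0083
t 21.95 p [468.8  51.7 118.6] F [-0.2 -1.1 -0.2] T [-0.4   0.06  0.08] g 8.3
[[-0.998, 0.07, 0.0], [0.07, 0.998, -0.0], [-0.0, 0.0, -1.0]] j [-0.21  0.55  0.05  2.1  -0.06  0.49  1.39]
rot(tool,deg) [ 0.    0.01 -0.03]
shift before-rot axes [-0.1  0.1  0.4] after-rot axes [-0.1  0.1  0.4]
```

View pics/z13.png

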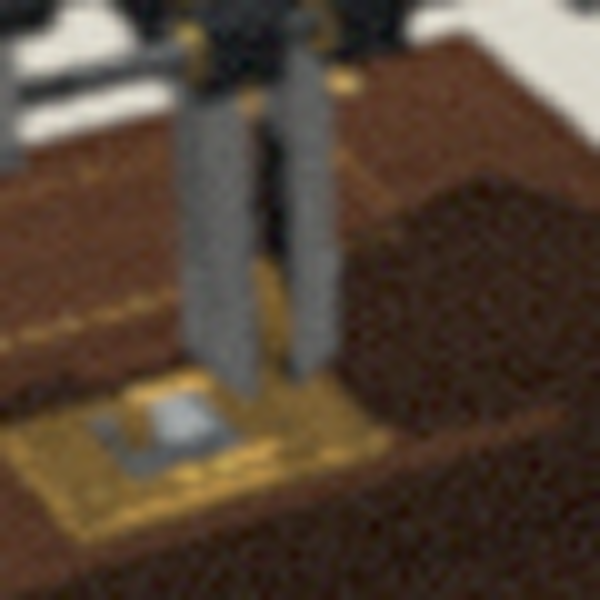

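```bash
python3 -m creep '0 0 0.5 0 0 0; 0 0 0.5 0 0 0; 0 0 0.4 0 0 0; 0 0 0 0 0 0; 0 0 0 0 0 0; 0 0 0 0 0 0; 0 0 0 0 0 0; 0 0 0 0 0 0; 0 0 0 0 0 0; 0 0 0 0 0 0'; python3 -c "
from h import *
st()"
```

```text
clock: 23.25
ee_pos: [0.4689, 0.0517, 0.118]
ee_rot: [[-0.998, 0.071, 0.001], [0.071, 0.998, 0.0], [-0.001, 0.0, -1.0]]
contact_force: [-1.6, -1.7, 10.4]
grip_width: 0.0085
t 23.25 p [468.9  51.7 118. ] F [-1.6 -1.7 10.4] T [-0.42  0.51 -0.07] g 8.5
[[-0.998, 0.071, 0.001], [0.071, 0.998, 0.0], [-0.001, 0.0, -1.0]] j [-0.21  0.55  0.05  2.11 -0.06  0.49  1.39]
```

```bash
python3 -m creep '0 0 -0.6 0 0 0; 0 0 0 0 0 3; 0 0 0 0 0 3; 0 0 0 0 0 4; 0 0 0 0 0 4; 0 0 0 0 0 4; 0 0 0 0 0 4; 0 0 0 0 0 4; 0 0 0 0 0 4; 0 0 0 0 0 0'; python3 -c "
from h import *
go([468.9,51.8,118.2],86)"
```

```text
clock: 24.5
ee_pos: [0.4691, 0.0519, 0.118]
ee_rot: [[-0.828, 0.561, 0.001], [0.561, 0.828, -0.0], [-0.001, 0.0, -1.0]]
contact_force: [-1.0, -2.0, 5.5]
grip_width: 0.0087
t 24.5 p [469.1  51.9 118. ] F [-1.  -2.   5.5] T [-0.44  0.29  0.06] g 8.7
[[-0.828, 0.561, 0.001], [0.561, 0.828, -0.0], [-0.001, 0.0, -1.0]] j [-0.31  0.56  0.2   2.11 -0.23  0.5   1.04]
rot(tool,deg) [ 1.000e-02  4.000e-02 -3.015e+01]
shift before-rot axes [ 0.1 -0.1 -0.2] after-rot axes [ 0.2 -0.1 -0.2]
```

```bash
python3 -m creep '0 0 0 0 0 5; 0 0 0 0 0 5; 0 0 0 0 0 5; 0 0 0 0 0 5; 0 0 0 0 0 5; 0 0 0 0 0 5; 0 0 0 0 0 5; 0 0 0 0 0 5; 0 0 0 0 0 5; 0 0 0 0 0 0'; python3 -c "
from h import *
go([468.9,51.8,118.2],86)
c=snap('scene','scene11')
cv2.imwrite('pics/z14.png',cv2.resize(c['color'][150:250,202:322,::-1],None,fx=6,fy=6,interpolation=cv2.INTER_CUBIC))"
```

```text
clock: 25.75
ee_pos: [0.4694, 0.0519, 0.118]
ee_rot: [[-0.188, 0.982, 0.001], [0.982, 0.188, -0.0], [-0.0, 0.001, -1.0]]
contact_force: [-0.7, -1.3, 6.0]
grip_width: 0.0087
t 25.75 p [469.4  51.9 118. ] F [-0.7 -1.3  6. ] T [-0.35  0.23  0.06] g 8.7
[[-0.188, 0.982, 0.001], [0.982, 0.188, -0.0], [-0.0, 0.001, -1.0]] j [-0.46  0.59  0.43  2.11 -0.47  0.53  0.5 ]
rot(tool,deg) [ 5.000e-02  7.000e-02 -7.514e+01]
shift before-rot axes [-0.  -0.5 -0.2] after-rot axes [ 0.5 -0.2 -0.2]
```

View pics/z14.png

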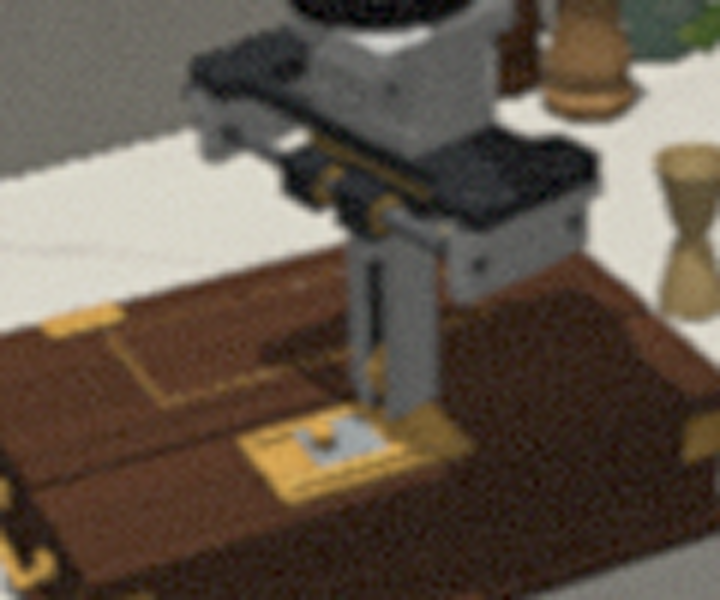

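```bash
python3 -m creep '0 0 0 0 0 4; 0 0 0 0 0 4; 0 0 0 0 0 4; 0 0 0 0 0 4; 0 0 0 0 0 0; 0 0 0 0 0 0; 0 0 0 0 0 0; 0 0 0 0 0 0; 0 0 0 0 0 0; 0 0 0 0 0 0'; python3 -c "
from h import *
go([468.9,51.8,118.2],86)
c=snap('scene','scene12')
cv2.imwrite('pics/z15.png',cv2.resize(c['color'][150:250,202:322,::-1],None,fx=6,fy=6,interpolation=cv2.INTER_CUBIC))"
```

```text
clock: 27.05
ee_pos: [0.4695, 0.0519, 0.1181]
ee_rot: [[0.089, 0.996, 0.002], [0.996, -0.089, -0.0], [0.0, 0.002, -1.0]]
contact_force: [-0.7, -0.6, 5.3]
grip_width: 0.0089
t 27.05 p [469.5  51.9 118.1] F [-0.7 -0.6  5.3] T [-0.35  0.12  0.12] g 8.9
[[0.089, 0.996, 0.002], [0.996, -0.089, -0.0], [0.0, 0.002, -1.0]] j [-0.51  0.6   0.51  2.11 -0.55  0.55  0.31]
rot(tool,deg) [ 8.000e-02  7.000e-02 -9.109e+01]
shift before-rot axes [-0.1 -0.6 -0.1] after-rot axes [ 0.6 -0.1 -0.1]
```

View pics/z15.png

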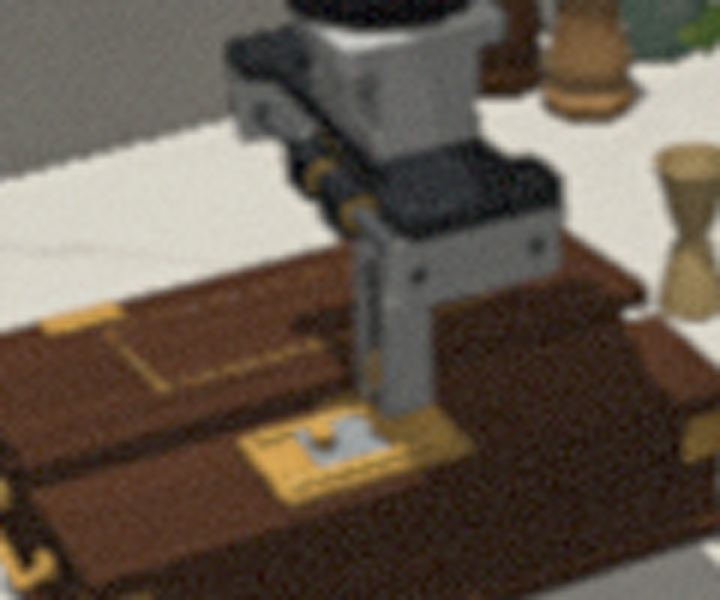

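The lid has sprung up: a dark gap runs along its front edge from about (30,480) to (340,400). The torque reads 0.12 N m, matching a quarter turn. I'll check that it holds and that the bystanders haven't moved.

```bash
python3 -m creep '0 0 0 0 0 0; 0 0 0 0 0 0; 0 0 0 0 0 0; 0 0 0 0 0 0; 0 0 0 0 0 0; 0 0 0 0 0 0; 0 0 0 0 0 0; 0 0 0 0 0 0; 0 0 0 0 0 0; 0 0 0 0 0 0'; python3 -c "
from h import *
st()
c=snap('scene','scene13'); d=snap('top','top13')
cv2.imwrite('pics/z16.png',np.hstack([cv2.resize(c['color'][130:330,100:400,::-1],(400,267)),cv2.resize(d['color'][150:300,120:460,::-1],(400,267))]))
a=load('top0')['color'].astype(int); b=d['color'].astype(int)
df=abs(a-b).max(2)
for n,(u,v,r) in dict(jig=(349,194,9),cork=(151,235,10),cup=(428,239,12),otherkey=(365,256,8)).items(): print(n,df[v-r:v+r,u-r:u+r].mean())"
```

```text
clock: 28.35
ee_pos: [0.4696, 0.0519, 0.118]
ee_rot: [[0.089, 0.996, 0.002], [0.996, -0.089, -0.0], [0.0, 0.002, -1.0]]
contact_force: [-0.3, -0.2, 4.7]
grip_width: 0.0085
t 28.35 p [469.6  51.9 118. ] F [-0.3 -0.2  4.7] T [-0.39  0.23  0.1 ] g 8.5
[[0.089, 0.996, 0.002], [0.996, -0.089, -0.0], [0.0, 0.002, -1.0]] j [-0.51  0.6   0.51  2.11 -0.55  0.55  0.31]
jig 8.283950617283951
cork 6.705
cup 7.727430555555555
otherkey 8.92578125
```

View pics/z16.png

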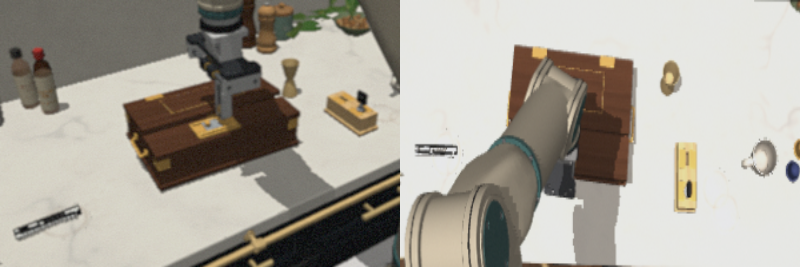

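The lid is up, the key is held turned, and the jigger, corkscrew, cup and black-headed key haven't moved. I'm handing in.

```bash
python3 -c "
from h import *
print(ctrl.close_job()); st()"
```

```text
the job is handed in; nothing more can be done
None
the job is handed in; nothing more can be done
```

The chest is unlocked, the lid has sprung up, and the gripper is still holding the key turned, so the bolt stays drawn back. I handed the job in at about 28.5 s of the 64 s allowed.

- **Shutter:** I drew it left by its knob, about 26 mm, until it hit its stop. The pictures show the keyhole bare.
- **Key:** I took the brass key from the far slot and pushed it down past the pins. It stopped firmly with the tool at 118.0 mm, against 118.2 mm expected with the collar flush on the plate.
- **Turn:** The gripper turned the key about 91° clockwise. After a further 1.25 s with the arm held still, the angle had not changed, and the turning torque read 0.10–0.12 N m, which fits the spring at a quarter turn.
- **Other things:** Before and after pictures show no movement of the jigger, corkscrew or cup. The black-headed key is still in its block.

**Checks that were off:**
- The camera readings of the keyhole differed by about 1.5 mm, so I used the position felt through the gripped shutter knob. The key went in without resistance.
- One reading of the key's empty slot in the block was about 8 mm off, so I ignored it.
- The tool turned about 4° less than commanded.
- The plug's own angle can't be read. I judged it from the lid, the torque and the tool's angle.

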